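# Fetch the thin steel pip template off the slab

### The arm

A 6-joint arm with a two-finger parallel gripper is mounted at the origin on the work surface. World frame = base frame: x ahead of the robot, y to its left, z up, the work surface at z = 0. Lengths are in mm, angles in rad, forces in N, time in s.
With the tool pointing down it reaches from about 325 to 900 mm from the base axis. Payload 6.1 kg.
Tool frame: the origin (TCP) lies at the very end of the fingers, on their centre line; the grasp point (between the pads) lies 19 mm behind it; z points along the fingers, y is the line along which they close (so a half turn about z gives the same grasp; the last joint's range is limited). The gripper opens to 87 mm and grips with 3 to 60 N. Pads are 19 mm wide; open, the fingers measure 117 mm over their backs; the gripper's body (75 mm by 190 mm) begins 51 mm behind the grasp point.
Start: joints at [1.126, 0.22, 1.526, -0, 1.395, -0.126], TCP at [195.89, 593.5, 222.538] pointing down, gripper open.
Joint ranges: [-2.98, 2.98], [-0.91, 2.08], [0.09, 2.57], [-1.24, 4.39], [0.2, 2.65], [-2.68, 2.68]. Speed limits (rad/s): [2.57, 2.57, 3.01, 3.14, 3.14, 3.14].

### API

Orientations are given as a unit quaternion [x, y, z, w].
In Python, from cell import observe, optics, ticket gives the robot as it stands. The module is installed in compiled form; this text tells all that it offers.
- The arm moves only by the tool move_arm, never from a script. Its argument "commands" is a list of rows, each an object with "dp": the shift along the tool's x, y, z in cm, a list of three; "turn": the turn, a rotation vector about the tool's x, y, z in degrees, a list of three; "fingers": the finger opening in cm, from 0 to 8.7. In form: [{"dp": [dx, dy, dz], "turn": [rx, ry, rz], "fingers": fingers}, ...]. A call has 1 to 20 rows; each row shifts and turns the commanded pose from where the row before left it, along the tool's axes as they then stand; what a row does not reach is not made up. A row lasts 1/10 s, in which the tool goes at most 50 mm and 8.59 degrees, less where a joint would pass 70% of its speed; a pose out of reach is approached as far as the arm can. A call is refused whole if a number of a shift passes 5 or a number of a turn 8.59, either way. A call with a gripper value outside its range is refused whole. The fingers move at their own pace and stop on an object; the grip force is fixed at half the most. Time passes only in rows, so rows that do not move let the fingers close. It gives the time, the measured TCP pose, the force, the opening and the grip force at its end, in the units of the state.
- observe(): the state, without advancing time (a new reading comes with each control period).
- optics.camera(name): name is "scene" or "top" or "wrist"; returns a dict with "pixels" (480x640x3 uint8, red, green, blue), "intrinsics" (3x3 intrinsics, pixels), "k1" (the pictures are not rectified: a ray, as slopes to the right and down, at radius r is drawn at 1 + k1 r^2 times it, then the intrinsics apply), "R" (3x3) and "t" (3): a world point X has camera coordinates R X + t; the wrist camera has in their place "mount" (4x4, takes a point from camera to tool coordinates, whose origin is the TCP and whose axes are the flange's). Camera axes: x right, y down, z forward; pixel columns grow to the right and rows downward; lengths in mm; the calibration is good to about 2 mm. A picture is of the moment at which its call begins: read the wrist's pose just before it. There is no depth.
- ticket.hand_in(): hands the job in; it is judged then, once.
The state is a dict: "t": time; "joint_pos": joint angles; "joint_velocities": joint speeds; "joint_torque": joint torques, N m; "tool_pos": TCP position; "eef_rot": TCP orientation; "force": force on the tool from outside, world axes, zero at the start; "moment": the same for the moment, N m; "opening": opening from 0.0 (shut) to 1.0 (fully open); "grasp_force": force on a finger pad.
Only numpy, scipy, OpenCV 4.12 (cv2) and the standard library are available. Lean on these libraries where they do the work, as an engineer would, in place of code of your own. Each camera call takes 0.05 s, during which the arm holds its last target. There are 200 camera calls.

### The job

Slide the thin polished steel six-pip drilling template across the plywood slab, straight towards the robot, until about a third of it sticks out past the slab's front edge but it still lies flat; then grip that free end, lift it off and lay it gently, without dropping it, flat in the middle of the cork mat, long side along the mat's long side, and let go. Leave the brass template where it lies.

Things in the scene. Friction and masses are not known exactly. Their poses are not given: they have to be found in the camera images.
- steel_template: Polished grey steel plate, 100 (its x) by 50 (y) by 4 mm thick, 110-220 g, six black pip marks. Lies flat on the slab, long side within 12 degrees of the slab's x, near end 25 to 60 mm behind the front edge. Origin: centre of underside, z up; -x end nearest the robot. Slides when a closed fingertip presses on it (5-20 N) and drags; over the edge, fingertips can reach below it and grip its 50 mm width.
- slab: Fixed plywood slab on two dark battens, 240 mm deep (x), 340 mm wide (y), its flat top 40 mm above the table. Origin: centre of its underside, on the table. Its front edge, straight, faces the robot, at x = -120 mm in its frame. Three bone dice (16 mm) and a dark teak checker (36 mm) lie along its back, at x = +60 to +110 mm.
- mat: Fixed rectangular brown cork mat on the table, to the left or right of the slab (a wooden rack of drill bits, 64 mm high, stands on the other side), 170 mm long (x) by 130 mm wide (y) by 4 mm thick. Origin: centre of its underside, on the table, so its top is at z = 4 mm.
- brass_template: Bystander to leave alone: yellow brass plate of the same size, 100 x 50 x 4 mm, with three black pip marks on a diagonal, flat on the slab about 140 mm beside the steel one. Origin: centre of its underside, z up.
Things that resemble listed ones, but are neither listed nor needed, are in the scene too. There is more than one size of the steel_template; the job needs the largest.

How it is judged:
By the outcome, as a careful person would: the job done as asked, in the order asked, and still so for the second after the job is handed in, with the robot touching nothing.
It also fails if it takes over 48 s, if anything falls off the work surface, if the arm or the gripper's body presses on something with over 40 N, if the wrist force passes 120 N, or if a joint passes its speed limit or range.

## Working session

There is one attempt and no reset: what is moved stays moved. The work goes in short steps, Python scripts to look and compute and a tool call to move; the robot and the scene stay as the last step left them, time stands still between calls to the robot, and variables do not carry over. Pictures are saved under pics/ and viewed, at most 10 in all, crops included, and the job is handed in when it is done.

Besides the shell and the picture viewer there is one more tool, called after "Call:" by a JSON object that holds its "method" and its "body", one argument or row to a line. move_arm: Moves the arm, as the interface text tells. Its arguments: {"type":"object","properties":{"commands":{"type":"array","items":{"type":"object","properties":{"dp":{"type":"array","items":{"type":"number"}},"turn":{"type":"array","items":{"type":"number"}},"fingers":{"type":"number"}}}}},"required":["commands"]}

```bash
mkdir -p pics
cat > h.py <<'E'
import numpy as np, cv2
from cell import observe, optics, ticket
from scipy.spatial.transform import Rotation as Ro
def cam(n):
    s=observe(); c=optics.camera(n)
    if n=='wrist':
        T=np.eye(4);T[:3,:3]=Ro.from_quat(s['eef_rot']).as_matrix();T[:3,3]=s['tool_pos']
        W=T@np.array(c['mount']); c['R']=W[:3,:3].T; c['t']=-c['R']@W[:3,3]
    c['R']=np.array(c['R']);c['t']=np.array(c['t']);return c
def ray(c,uv,z):
    K=np.array(c['intrinsics']);uv=np.atleast_2d(uv).astype(float)
    d=np.c_[(uv[:,0]-K[0,2])/K[0,0],(uv[:,1]-K[1,2])/K[1,1]];p=d.copy()
    for _ in range(20): p=d/(1+c['k1']*(p**2).sum(1,keepdims=True))
    D=np.c_[p,np.ones(len(p))]@c['R'];o=-c['R'].T@c['t']
    return o+D*((z-o[2])/D[:,2])[:,None]
def save(c,n): cv2.imwrite('pics/'+n,c['pixels'][:,:,::-1])
E
python3 - <<'E'
from h import *
s=observe();print(s)
for n in('top','scene'):
    c=cam(n);save(c,n+'0.png');np.save(n+'0.npy',c,allow_pickle=True)
E
```

```text
{'t': 0.0, 'joint_pos': array([ 1.12591292e+00,  2.21227697e-01,  1.52758248e+00, -3.72496549e-05,
        1.39467646e+00, -1.26098694e-01]), 'joint_velocities': array([ 0.00013812,  0.0001886 , -0.00060436, -0.00091447,  0.00087929,
        0.00071812]), 'joint_torque': array([-9.54574216e-05, -4.94613504e+01, -3.87380755e+01,  7.02211750e-02,
        5.69671614e-02, -1.03922912e-04]), 'tool_pos': array([195.63705763, 592.95870326, 221.45142052]), 'eef_rot': array([ 1.58714987e-01,  9.87323987e-01, -9.13824291e-04, -2.49108540e-04]), 'force': array([ 1.18504632,  0.40349411, -0.23029054]), 'moment': array([0.01407239, 0.00711944, 0.0620402 ]), 'grasp_force': 0.0, 'opening': 1.0060196474476704}
```

View pics/top0.png

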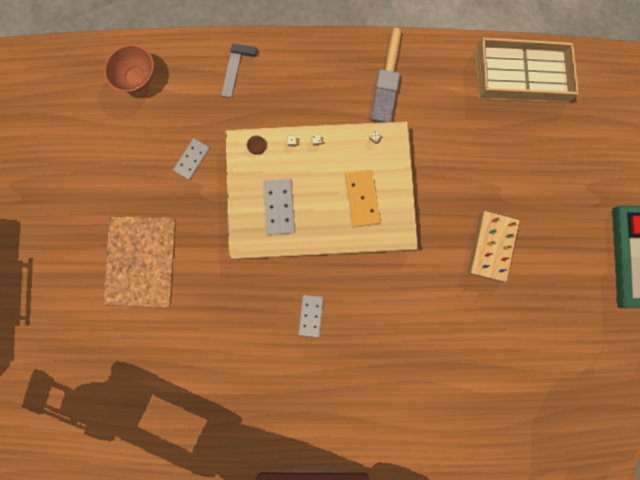

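View pics/scene0.png

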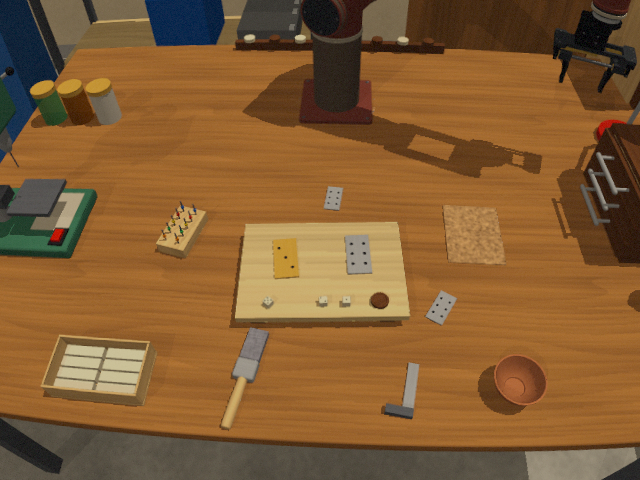

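The top view has three grey six-pip plates: a large one on the slab at (279,207), and small ones on the table at (191,159) and (311,316). The brass three-pip plate is at (362,198), the mat at (140,262), and the slab's front edge runs from (231,257) to (416,249). I choose the large plate on the slab and check it in a crop.

Run:
```python
from h import *
c=np.load('top0.npy',allow_pickle=True).item()
im=c['pixels'];hsv=cv2.cvtColor(im,cv2.COLOR_RGB2HSV)
def rect(m,z,name,box):
    q=np.zeros(m.shape,np.uint8);x0,y0,x1,y1=box;q[y0:y1,x0:x1]=m[y0:y1,x0:x1]*255
    q=cv2.morphologyEx(q,cv2.MORPH_CLOSE,np.ones((5,5)))
    cs=cv2.findContours(q,0,1)[0];k=max(cs,key=cv2.contourArea)
    w=ray(c,k[:,0,:],z)[:,:2].astype(np.float32);r=cv2.minAreaRect(w);print(name,r,cv2.boxPoints(r).round(1).tolist())
S=hsv[:,:,1]
rect(S<60,44,'steel',(255,170,305,245))
for b in((170,135,215,185),(290,285,330,345)): rect(S<60,4,'small',b)
rect((hsv[:,:,0]<25)&(S>150)&(hsv[:,:,2]>150),44,'brass',(335,160,390,235))
print('slabfront',ray(c,[(231,257),(416,249),(226,130),(408,124)],40).round(1).tolist())
print('mat',ray(c,[(111,217),(175,217),(104,304),(171,306)],4).round(1).tolist())
crop=im[110:320,90:430];cv2.imwrite('pics/crop.png',cv2.resize(crop,None,fx=2.3,fy=2.3,interpolation=2)[:,:,::-1])
```

```text
steel ((587.2572631835938, 64.69038391113281), (99.04390716552734, 48.7404899597168), 4.692862033843994) [[535.9000244140625, 84.9000015258789], [539.9000244140625, 36.400001525878906], [638.5999755859375, 44.5], [634.5999755859375, 93.0]]
small ((687.5623168945312, 237.31866455078125), (37.13302993774414, 73.15522766113281), 59.61952590942383) [[646.5999755859375, 239.8000030517578], [709.7000122070312, 202.8000030517578], [728.5, 234.8000030517578], [665.4000244140625, 271.79998779296875]]
small ((390.8623962402344, 5.858638763427734), (37.03797149658203, 73.27854919433594), 84.1015853881836) [[352.5, -8.800000190734863], [425.3999938964844, -16.299999237060547], [429.20001220703125, 20.5], [356.29998779296875, 28.0]]
brass ((604.0829467773438, -86.78822326660156), (99.9148941040039, 49.89790344238281), 8.25439739227295) [[551.0999755859375, -69.30000305175781], [558.2000122070312, -118.69999694824219], [657.0999755859375, -104.30000305175781], [649.9000244140625, -54.900001525878906]]
slabfront [[495.1, 149.2, 40.0], [511.3, -183.9, 40.0], [732.2, 165.1, 40.0], [746.0, -174.3, 40.0]]
mat [[573.4, 389.3, 4.0], [573.5, 263.5, 4.0], [407.4, 395.4, 4.0], [406.0, 265.6, 4.0]]
```

View pics/crop.png

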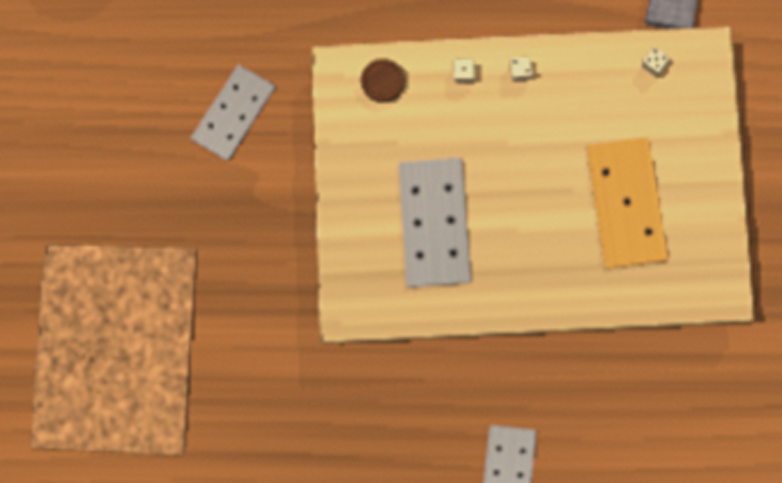

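Crop confirms it: the large steel plate (six pips, 99×49 mm) is on the slab, and the two lookalikes measure 73×37 mm on the table. Moving above it.

Call:
{"method": "move_arm", "body": {
  "commands": [
    {"dp": [-3.2,-2.4,0],"turn": [0,0,0],"fingers": 0},
    {"dp": [-3.2,-2.4,0],"turn": [0,0,0],"fingers": 0},
    {"dp": [-3.2,-2.4,0],"turn": [0,0,0],"fingers": 0},
    {"dp": [-3.2,-2.4,0],"turn": [0,0,0],"fingers": 0},
    {"dp": [-3.2,-2.4,0],"turn": [0,0,0],"fingers": 0},
    {"dp": [-3.2,-2.4,0],"turn": [0,0,0],"fingers": 0},
    {"dp": [-3.2,-2.4,0],"turn": [0,0,0],"fingers": 0},
    {"dp": [-3.2,-2.4,0],"turn": [0,0,0],"fingers": 0},
    {"dp": [-3.2,-2.4,0],"turn": [0,0,0],"fingers": 0},
    {"dp": [-3.2,-2.4,0],"turn": [0,0,0],"fingers": 0},
    {"dp": [-3.2,-2.4,0],"turn": [0,0,0],"fingers": 0},
    {"dp": [-3.2,-2.4,0],"turn": [0,0,0],"fingers": 0},
    {"dp": [-3.2,-2.4,0],"turn": [0,0,0],"fingers": 0},
    {"dp": [-3.2,-2.4,0],"turn": [0,0,0],"fingers": 0},
    {"dp": [-3.2,-2.4,0],"turn": [0,0,-7.5],"fingers": 0},
    {"dp": [-3.0,-2.0,0],"turn": [0,0,0],"fingers": 0},
    {"dp": [0,0,0],"turn": [0,0,-7.5],"fingers": 0},
    {"dp": [0,0,0],"turn": [0,0,-7.5],"fingers": 0},
    {"dp": [0,0,0],"turn": [0,0,0],"fingers": 0}
  ]
}}

```text
t: 2.0
tool_pos: [564.4, 75.5, 221.8]
eef_rot: [-0.037, 0.999, 0.0, -0.001]
force: [-0.2, 0.3, -0.5]
opening: 0.008
grasp_force: 0.0
```

Run:
```python
from h import *
s=observe();print(s['t'],s['tool_pos'],Ro.from_quat(s['eef_rot']).as_matrix().round(3).tolist(),s['force'],s['opening'])
c=cam('wrist');save(c,'w1.png');np.save('w1.npy',c,allow_pickle=True);print(np.array(c['mount']).round(2))
```

```text
2.0 [564.38438936  75.50437355 221.80389978] [[-0.997, -0.074, -0.001], [-0.074, 0.997, 0.0], [0.001, 0.0, -1.0]] [-0.16144416  0.28885238 -0.54083181] 0.008329049955040418
[[-0.0000e+00 -9.5000e-01 -3.0000e-01  8.3450e+01]
 [ 1.0000e+00 -0.0000e+00 -0.0000e+00 -1.6000e-01]
 [ 0.0000e+00 -3.0000e-01  9.5000e-01 -1.6159e+02]
 [ 0.0000e+00  0.0000e+00  0.0000e+00  1.0000e+00]]
```

View pics/w1.png

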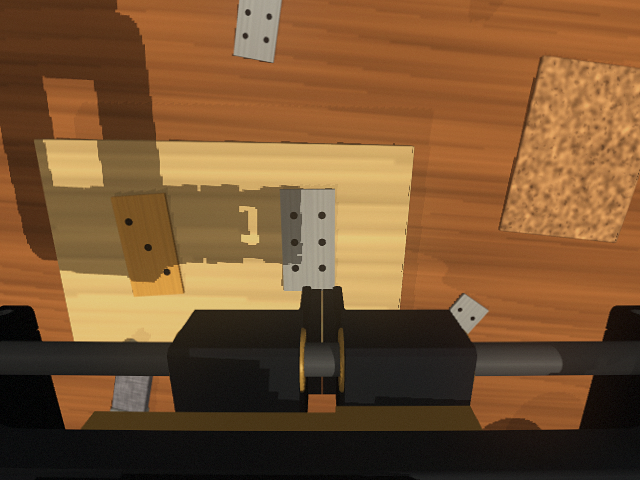

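The wrist view (up = towards robot) shows the front edge from (35,139) to (413,146), and the plate's near end from (282,188) to (335,188), with its far end around row 290. Two mat corners are at (500,229) and (617,242).

Run:
```python
from h import *
c=np.load('w1.npy',allow_pickle=True).item()
print('edge',ray(c,[(35,139),(413,146)],40).round(1).tolist())
print('plate',ray(c,[(281,189),(336,189),(284,290),(334,290)],44).round(1).tolist())
print('mat',ray(c,[(542,56),(500,230),(617,242)],4).round(1).tolist())
```

```text
edge [[510.0, -184.6, 40.0], [492.5, 151.1, 40.0]]
plate [[538.6, 36.5, 44.0], [535.0, 86.1, 44.0], [637.8, 43.5, 44.0], [634.2, 92.5, 44.0]]
mat [[404.2, 267.4, 4.0], [571.5, 263.2, 4.0], [575.2, 392.1, 4.0]]
```

Call:
{"method": "move_arm", "body": {
  "commands": [
    {"dp": [-1.7,-0.6,3.0],"turn": [0,0,0],"fingers": 0},
    {"dp": [-1.8,-0.6,4.0],"turn": [0,0,0],"fingers": 0},
    {"dp": [0,0,4.0],"turn": [0,0,0],"fingers": 0},
    {"dp": [0,0,4.0],"turn": [0,0,0],"fingers": 0},
    {"dp": [0,0,2.0],"turn": [0,0,0],"fingers": 0},
    {"dp": [0,0,0.2],"turn": [0,0,0],"fingers": 0},
    {"dp": [0,0,0.1],"turn": [0,0,0],"fingers": 0},
    {"dp": [0,0,0],"turn": [0,0,0],"fingers": 0}
  ]
}}

```text
t: 2.85
tool_pos: [601.8, 66.7, 51.5]
eef_rot: [-0.037, 0.999, -0.0, 0.002]
force: [0.4, 0.2, 1.5]
opening: 0.006
grasp_force: 0.0
```

Call:
{"method": "move_arm", "body": {
  "commands": [
    {"dp": [0,0,0.2],"turn": [0,0,0],"fingers": 0},
    {"dp": [0,0,0.2],"turn": [0,0,0],"fingers": 0},
    {"dp": [0,0,0.1],"turn": [0,0,0],"fingers": 0},
    {"dp": [0,0,0],"turn": [0,0,0],"fingers": 0}
  ]
}}

```text
t: 3.25
tool_pos: [600.4, 66.5, 44.7]
eef_rot: [-0.037, 0.999, -0.0, 0.0]
force: [-1.1, -0.3, 0.2]
opening: 0.003
grasp_force: 0.0
```

Call:
{"method": "move_arm", "body": {
  "commands": [
    {"dp": [0,0,0.1],"turn": [0,0,0],"fingers": 0},
    {"dp": [0,0,0],"turn": [0,0,0],"fingers": 0}
  ]
}}

```text
t: 3.45
tool_pos: [600.8, 66.6, 44.4]
eef_rot: [-0.037, 0.999, -0.0, 0.0]
force: [-2.4, -0.4, 4.6]
opening: 0.002
grasp_force: 2.4
```

Call:
{"method": "move_arm", "body": {
  "commands": [
    {"dp": [0,0,0.1],"turn": [0,0,0],"fingers": 0},
    {"dp": [0,0,0],"turn": [0,0,0],"fingers": 0}
  ]
}}

```text
t: 3.65
tool_pos: [601.3, 66.6, 44.4]
eef_rot: [-0.037, 0.999, -0.0, 0.001]
force: [-2.8, 0.0, 9.3]
opening: 0.003
grasp_force: 4.8
```

Call:
{"method": "move_arm", "body": {
  "commands": [
    {"dp": [0,0,0.05],"turn": [0,0,0],"fingers": 0},
    {"dp": [0.2,0,0],"turn": [0,0,0],"fingers": 0},
    {"dp": [0.3,0,0],"turn": [0,0,0],"fingers": 0},
    {"dp": [0.3,0.01,0],"turn": [0,0,0],"fingers": 0},
    {"dp": [0.3,0.01,0],"turn": [0,0,0],"fingers": 0},
    {"dp": [0.3,0.01,0],"turn": [0,0,0],"fingers": 0},
    {"dp": [0.3,0.01,0],"turn": [0,0,0],"fingers": 0},
    {"dp": [0.3,0.01,0],"turn": [0,0,0],"fingers": 0},
    {"dp": [0,0,0],"turn": [0,0,0],"fingers": 0}
  ]
}}

```text
t: 4.55
tool_pos: [582.8, 65.5, 44.4]
eef_rot: [-0.037, 0.999, -0.0, 0.003]
force: [0.3, -0.2, 8.2]
opening: 0.006
grasp_force: 3.8
```

```bash
cat >> h.py <<'E'
def steel(c,z=44,box=(220,60,400,310)):
    im=c['pixels'];hsv=cv2.cvtColor(im,cv2.COLOR_RGB2HSV);q=np.zeros(im.shape[:2],np.uint8)
    x0,y0,x1,y1=box;q[y0:y1,x0:x1]=((hsv[:,:,1]<70)&(hsv[:,:,2]>75))[y0:y1,x0:x1]*255
    q=cv2.morphologyEx(q,cv2.MORPH_CLOSE,np.ones((5,5)))
    k=max(cv2.findContours(q,0,1)[0],key=cv2.contourArea)
    w=ray(c,k[:,0,:],z)[:,:2].astype(np.float32);r=cv2.minAreaRect(w)
    return r,cv2.boxPoints(r).round(1).tolist()
E
python3 - <<'E'
from h import *
s=observe();print(s['tool_pos'],s['force'])
print(steel(cam('top'),44,(240,160,320,275)))
E
```

```text
[582.81164795  65.46711536  44.4080045 ] [ 0.27787378 -0.17883157  8.19257387]
(((551.81005859375, 81.24870300292969), (71.21299743652344, 86.5028076171875), 11.23153018951416), [[508.5, 116.69999694824219], [525.2999877929688, 31.899999618530273], [595.2000122070312, 45.79999923706055], [578.2999877929688, 130.60000610351562]])
```

Run:
```python
from h import *
c=cam('wrist');save(c,'w2.png')
print(steel(c)[1])
```

```text
[[517.0999755859375, 83.4000015258789], [521.2000122070312, 33.900001525878906], [585.4000244140625, 39.20000076293945], [581.2999877929688, 88.69999694824219]]
```

View pics/w2.png

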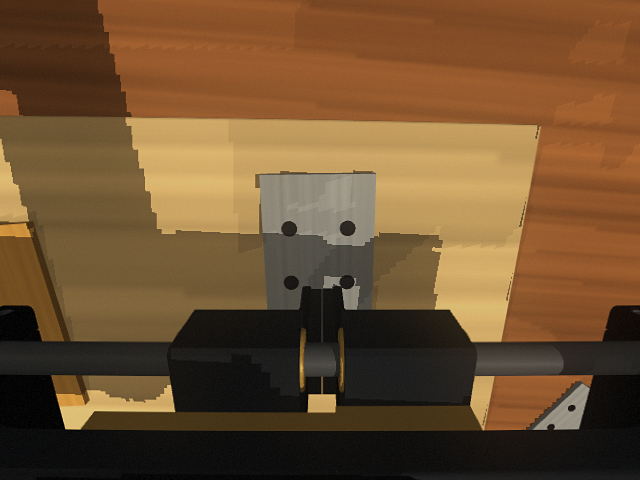

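The plate slides with the finger: its near edge is now at row 173, and the slab edge at row 121. About 55 mm to go.

Call:
{"method": "move_arm", "body": {
  "commands": [
    {"dp": [0.3,0.01,0.02],"turn": [0,0,0],"fingers": 0},
    {"dp": [0.4,0.01,0],"turn": [0,0,0],"fingers": 0},
    {"dp": [0.4,0.01,0],"turn": [0,0,0],"fingers": 0},
    {"dp": [0.4,0.01,0],"turn": [0,0,0],"fingers": 0},
    {"dp": [0.4,0.01,0],"turn": [0,0,0],"fingers": 0},
    {"dp": [0.4,0.01,0],"turn": [0,0,0],"fingers": 0},
    {"dp": [0.4,0.01,0],"turn": [0,0,0],"fingers": 0},
    {"dp": [0.4,0.01,0],"turn": [0,0,0],"fingers": 0},
    {"dp": [0.4,0.01,0],"turn": [0,0,0],"fingers": 0},
    {"dp": [0.4,0.01,0],"turn": [0,0,0],"fingers": 0},
    {"dp": [0.4,0.01,0],"turn": [0,0,0],"fingers": 0},
    {"dp": [0.3,0.01,0],"turn": [0,0,0],"fingers": 0},
    {"dp": [0,0,0],"turn": [0,0,0],"fingers": 0}
  ]
}}

```text
t: 5.95
tool_pos: [537.2, 63.3, 44.4]
eef_rot: [-0.037, 0.999, -0.0, 0.003]
force: [0.8, -0.4, 9.2]
opening: 0.005
grasp_force: 4.4
```

Run:
```python
from h import *
c=cam('wrist');save(c,'w3.png')
print(steel(c)[1])
im=c['pixels'].astype(int)
# edge: slab bright (R-B low sat / high G) transition, left & right of plate
hsv=cv2.cvtColor(c['pixels'],cv2.COLOR_RGB2HSV)
for u in(180,210,430,460,490):
    g=im[60:250,u,1]; v=60+np.argmax(np.convolve(g,[1,1,1,0,-1,-1,-1],'same')[4:-4])+4; print(u,v,ray(c,(u,v),40).round(1))
```

```text
[[471.5, 81.19999694824219], [475.6000061035156, 31.600000381469727], [539.9000244140625, 37.0], [535.7000122070312, 86.5999984741211]]
180 223 [[500.9  -4.2  40. ]]
210 223 [[499.9   9.4  40. ]]
430 227 [[494.5 109.3  40. ]]
460 227 [[493.5 123.   40. ]]
490 228 [[493.  136.9  40. ]]
```

View pics/w3.png

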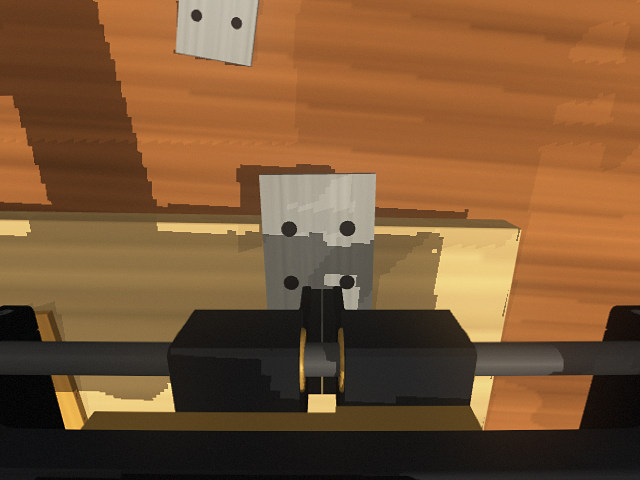

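Near end at row 174, slab top edge at about row 222: 23.5 mm overhang. Another 10 mm, then lift off.

Call:
{"method": "move_arm", "body": {
  "commands": [
    {"dp": [0.3,0.01,0],"turn": [0,0,0],"fingers": 0},
    {"dp": [0.4,0.01,0],"turn": [0,0,0],"fingers": 0},
    {"dp": [0.3,0,0],"turn": [0,0,0],"fingers": 0},
    {"dp": [0,0,0],"turn": [0,0,0],"fingers": 0},
    {"dp": [0,0,0],"turn": [0,0,0],"fingers": 0}
  ]
}}

```text
t: 6.5
tool_pos: [527.3, 62.7, 44.4]
eef_rot: [-0.037, 0.999, -0.0, 0.003]
force: [0.8, 0.8, 8.3]
opening: 0.003
grasp_force: 4.7
```

Run:
```python
from h import *
s=observe();print(s['tool_pos'],s['force']);c=cam('wrist');print(steel(c)[1])
```

```text
[527.28682724  62.71907746  44.37775787] [0.82489042 0.76044487 8.30221977]
[[461.6000061035156, 80.5], [465.79998779296875, 31.0], [530.0, 36.400001525878906], [525.7999877929688, 86.0]]
```

Call:
{"method": "move_arm", "body": {
  "commands": [
    {"dp": [0,0,-0.5],"turn": [0,0,0],"fingers": 0},
    {"dp": [0,0,-2.5],"turn": [0,0,0],"fingers": 0},
    {"dp": [0,0,-3],"turn": [0,0,0],"fingers": 8.7},
    {"dp": [2.4,-0.1,0],"turn": [0,0,0],"fingers": 8.7},
    {"dp": [2.5,-0.1,0],"turn": [0,0,0],"fingers": 8.7},
    {"dp": [0,0,0],"turn": [0,0,0],"fingers": 8.7},
    {"dp": [0,0,0],"turn": [0,0,0],"fingers": 8.7},
    {"dp": [0,0,0],"turn": [0,0,0],"fingers": 8.7}
  ]
}}

```text
t: 7.35
tool_pos: [476.6, 57.2, 102.1]
eef_rot: [-0.037, 0.999, -0.0, 0.0]
force: [-0.5, -0.3, 0.0]
opening: 0.462
grasp_force: 0.0
```

Run:
```python
from h import *
s=observe();print(s['t'],s['tool_pos'],s['force'],s['opening'],Ro.from_quat(s['eef_rot']).as_matrix().round(3).tolist())
c=cam('wrist');save(c,'w4.png');print(steel(c,44,(200,220,450,420))[1])
```

```text
7.35 [476.55975711  57.24216307 102.11402542] [-0.53718048 -0.25022276  0.01581165] 0.46249960648369354 [[-0.997, -0.074, 0.001], [-0.074, 0.997, 0.0], [-0.001, -0.0, -1.0]]
[[460.79998779296875, 80.5], [464.8999938964844, 31.0], [533.2999877929688, 36.70000076293945], [529.2000122070312, 86.19999694824219]]
```

View pics/w4.png

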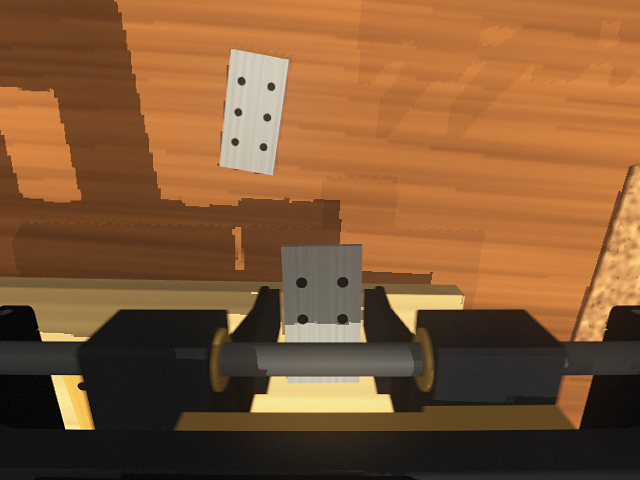

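Plate lies flat with its near edge at row 244, and both fingers straddle it evenly (tips near columns 268 and 375). Opening further, then descending.

Call:
{"method": "move_arm", "body": {
  "commands": [
    {"dp": [0,0,1],"turn": [0,0,0],"fingers": 8.7},
    {"dp": [0,0,1],"turn": [0,0,0],"fingers": 8.7},
    {"dp": [0,0,1],"turn": [0,0,0],"fingers": 8.7},
    {"dp": [0,0,1],"turn": [0,0,0],"fingers": 8.7},
    {"dp": [0,0,0],"turn": [0,0,0],"fingers": 8.7},
    {"dp": [0,0,0],"turn": [0,0,0],"fingers": 8.7},
    {"dp": [0,0,1],"turn": [0,0,0],"fingers": 8.7},
    {"dp": [0,0,0.8],"turn": [0,0,0],"fingers": 8.7},
    {"dp": [0,0,0.2],"turn": [0,0,0],"fingers": 8.7},
    {"dp": [0,0,0.2],"turn": [0,0,0],"fingers": 8.7},
    {"dp": [0,0,0],"turn": [0,0,0],"fingers": 8.7},
    {"dp": [0,0,0],"turn": [0,0,0],"fingers": 8.7},
    {"dp": [0,0,0],"turn": [0,0,0],"fingers": 8.7}
  ]
}}

```text
t: 8.7
tool_pos: [476.0, 57.2, 40.1]
eef_rot: [-0.037, 0.999, -0.0, 0.0]
force: [-0.2, -0.6, -0.5]
opening: 1.0
grasp_force: 0.0
```

Run:
```python
from h import *
for _ in range(3):
    c=cam('wrist');s=observe();print(s['tool_pos'],s['force'],s['opening'])
```

```text
[476.03568481  57.20936631  40.15699102] [ 0.07987806 -0.58893487 -0.69844156] 0.9994669849397969
[475.99036915  57.20742601  40.11770689] [0.12663319 0.15228494 0.47586268] 0.9969698517532128
[475.9358315   57.23426976  40.07977103] [0.34222119 0.217369   0.44169814] 0.9971586389129963
```

Call:
{"method": "move_arm", "body": {
  "commands": [
    {"dp": [-0.1,0,0.13],"turn": [0,0,0],"fingers": 8.7},
    {"dp": [0,0,0],"turn": [0,0,0],"fingers": 4.0},
    {"dp": [0,0,0],"turn": [0,0,0],"fingers": 4.0},
    {"dp": [0,0,0],"turn": [0,0,0],"fingers": 4.0},
    {"dp": [0,0,0],"turn": [0,0,0],"fingers": 4.0},
    {"dp": [0,0,0],"turn": [0,0,0],"fingers": 4.0},
    {"dp": [0,0,0],"turn": [0,0,0],"fingers": 4.0},
    {"dp": [0,0,0],"turn": [0,0,0],"fingers": 4.0},
    {"dp": [0,0,0],"turn": [0,0,0],"fingers": 4.0},
    {"dp": [0,0,0],"turn": [0,0,0],"fingers": 4.0},
    {"dp": [0,0,0],"turn": [0,0,0],"fingers": 4.0}
  ]
}}

```text
t: 9.95
tool_pos: [476.8, 57.3, 38.6]
eef_rot: [-0.037, 0.999, -0.0, 0.0]
force: [-0.1, 0.4, 0.4]
opening: 0.568
grasp_force: 30.0
```

Gripped at 49.4 mm. Lifting a little and checking.

Call:
{"method": "move_arm", "body": {
  "commands": [
    {"dp": [0,0,-0.3],"turn": [0,0,0],"fingers": 4.0},
    {"dp": [0,0,-0.7],"turn": [0,0,0],"fingers": 4.0},
    {"dp": [0,0,-1],"turn": [0,0,0],"fingers": 4.0},
    {"dp": [0,0,-1.5],"turn": [0,0,0],"fingers": 4.0},
    {"dp": [0,0,-2],"turn": [0,0,0],"fingers": 4.0},
    {"dp": [0,0,-2],"turn": [0,0,0],"fingers": 4.0},
    {"dp": [0,0,0],"turn": [0,0,0],"fingers": 4.0},
    {"dp": [0,0,0],"turn": [0,0,0],"fingers": 4.0}
  ]
}}

```text
t: 10.75
tool_pos: [477.1, 57.3, 114.0]
eef_rot: [-0.037, 0.999, -0.0, 0.001]
force: [-0.2, -0.1, -2.0]
opening: 0.572
grasp_force: 30.0
```

Run:
```python
from h import *
s=observe();print(s['tool_pos'],s['force'],s['moment'],s['opening'])
a=cam('wrist')['pixels'][215:455,120:520];c=cam('scene');np.save('s5.npy',c,allow_pickle=True)
b=cv2.resize(c['pixels'][120:290,260:460],None,fx=2,fy=2)
o=np.zeros((580,400,3),np.uint8);o[:240]=a;o[240:580]=b
cv2.imwrite('pics/w5.png',o[:,:,::-1])
```

```text
[477.13047074  57.29957006 114.03381538] [-0.20796399 -0.14796802 -2.03404561] [-0.02720014  0.02864697  0.01418249] 0.5715416915978754
```

View pics/w5.png

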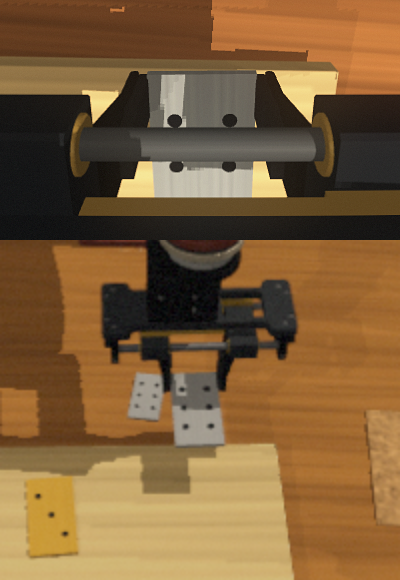

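The plate is held at its end, with the near edge in the wrist view at row 287 and the far edge in the scene view near (347,221)–(371,222). Estimating its pitch.

Run:
```python
from h import *
c=np.load('s5.npy',allow_pickle=True).item()
for z in(80,90,100,110,116,120): print(z,ray(c,[(347.5,221.5),(371.5,222.5)],z).round(1).tolist())
w=cam('wrist')
for z in(112,116,120,124): print(z,ray(w,[(268,287),(376,287)],z).round(1).tolist())
```

```text
80 [[531.7, 39.7, 80.0], [532.4, 90.5, 80.0]]
90 [[540.2, 39.6, 90.0], [541.0, 89.8, 90.0]]
100 [[548.8, 39.5, 100.0], [549.6, 89.1, 100.0]]
110 [[557.4, 39.4, 110.0], [558.1, 88.3, 110.0]]
116 [[562.6, 39.3, 116.0], [563.3, 87.9, 116.0]]
120 [[566.0, 39.3, 120.0], [566.7, 87.6, 120.0]]
112 [[466.7, 31.2, 112.0], [463.0, 81.6, 112.0]]
116 [[464.9, 31.7, 116.0], [461.3, 80.9, 116.0]]
120 [[463.1, 32.2, 120.0], [459.6, 80.1, 120.0]]
124 [[461.3, 32.6, 124.0], [457.9, 79.4, 124.0]]
```

The plate is level in the grip: both ends fit z ≈ 116. Carrying it to the mat.

Call:
{"method": "move_arm", "body": {
  "commands": [
    {"dp": [0,1.0,0],"turn": [0,0,0],"fingers": 4.0},
    {"dp": [0,2.0,0],"turn": [0,0,0],"fingers": 4.0},
    {"dp": [0,2.5,0],"turn": [0,0,0],"fingers": 4.0},
    {"dp": [0,2.5,0],"turn": [0,0,0],"fingers": 4.0},
    {"dp": [0,2.5,0],"turn": [0,0,0],"fingers": 4.0},
    {"dp": [0,2.5,0],"turn": [0,0,0],"fingers": 4.0},
    {"dp": [0,2.5,0],"turn": [0,0,0],"fingers": 4.0},
    {"dp": [0,2.5,0],"turn": [0,0,0],"fingers": 4.0},
    {"dp": [0.1,2.5,0],"turn": [0,0,0],"fingers": 4.0},
    {"dp": [0.1,2.5,0],"turn": [0,0,0],"fingers": 4.0},
    {"dp": [0.1,2.5,0],"turn": [0,0,0],"fingers": 4.0},
    {"dp": [0,1.9,0],"turn": [0,0,0],"fingers": 4.0},
    {"dp": [0,0,0.8],"turn": [0,0,2],"fingers": 4.0},
    {"dp": [0,0,1.4],"turn": [0,0,2],"fingers": 4.0},
    {"dp": [0,0,1.5],"turn": [0,0,2],"fingers": 4.0},
    {"dp": [0,0,1.3],"turn": [0,0,0],"fingers": 4.0},
    {"dp": [0,0,0],"turn": [0,0,0],"fingers": 4.0},
    {"dp": [0,0,0],"turn": [0,0,0],"fingers": 4.0}
  ]
}}

```text
t: 12.7
tool_pos: [453.1, 330.4, 63.1]
eef_rot: [0.015, 1.0, -0.0, -0.001]
force: [-0.1, 0.3, -0.5]
opening: 0.569
grasp_force: 30.0
```

Run:
```python
from h import *
s=observe();print(s['t'],s['tool_pos'],s['force'],s['opening'],Ro.from_quat(s['eef_rot']).as_matrix().round(3).tolist())
c=cam('wrist');save(c,'w6.png');np.save('w6.npy',c,allow_pickle=True)
```

```text
12.7 [453.05887277 330.35490064  63.06346287] [-0.13387327  0.28506671 -0.47144138] 0.5685988140257329 [[-1.0, 0.03, -0.001], [0.03, 1.0, -0.001], [0.001, -0.001, -1.0]]
```

View pics/w6.png

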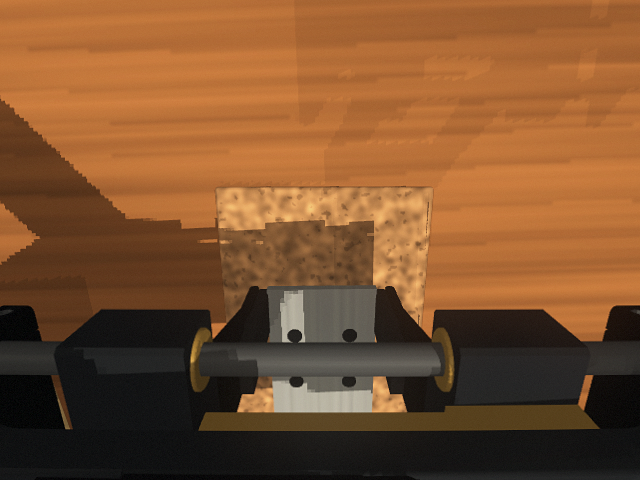

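Mat's near edge at row 186, columns 216–433; plate at columns 268–376, so it is centred and parallel. Lowering.

Run:
```python
from h import *
w=np.load('w6.npy',allow_pickle=True).item()
print(ray(w,[(216,187),(433,187)],4).round(1).tolist(),ray(w,[(268,287),(376,287)],66).round(1).tolist())
```

```text
[[402.3, 269.5, 4.0], [406.2, 396.9, 4.0]] [[439.7, 305.8, 66.0], [441.2, 355.3, 66.0]]
```

Call:
{"method": "move_arm", "body": {
  "commands": [
    {"dp": [0,0,1],"turn": [0,0,0],"fingers": 4.0},
    {"dp": [0,0,1.5],"turn": [0,0,0],"fingers": 4.0},
    {"dp": [0,0,1],"turn": [0,0,0],"fingers": 4.0},
    {"dp": [0,0,1],"turn": [0,0,0],"fingers": 4.0},
    {"dp": [0,0,0.5],"turn": [0,0,0],"fingers": 4.0},
    {"dp": [0,0,0.3],"turn": [0,0,0],"fingers": 4.0},
    {"dp": [0,0,0.1],"turn": [0,0,0],"fingers": 4.0},
    {"dp": [0,0,0],"turn": [0,0,0],"fingers": 4.0},
    {"dp": [0,0,0],"turn": [0,0,0],"fingers": 4.0},
    {"dp": [0,0,0],"turn": [0,0,0],"fingers": 4.0}
  ]
}}

```text
t: 13.75
tool_pos: [453.9, 330.5, 10.0]
eef_rot: [0.015, 1.0, 0.0, 0.0]
force: [-0.1, 0.1, -2.0]
opening: 0.564
grasp_force: 30.0
```

Call:
{"method": "move_arm", "body": {
  "commands": [
    {"dp": [0,0.1,0.1],"turn": [0,0,0],"fingers": 4.0},
    {"dp": [0,0,0.1],"turn": [0,0,0],"fingers": 4.0},
    {"dp": [0,0,0.1],"turn": [0,0,0],"fingers": 4.0},
    {"dp": [0,0,0.1],"turn": [0,0,0],"fingers": 4.0},
    {"dp": [0,0,0],"turn": [0,0,0],"fingers": 4.0},
    {"dp": [0,0,0],"turn": [0,0,0],"fingers": 4.0}
  ]
}}

```text
t: 14.35
tool_pos: [453.5, 331.3, 5.5]
eef_rot: [0.015, 1.0, -0.0, -0.0]
force: [1.4, 0.0, -1.4]
opening: 0.563
grasp_force: 30.0
```

Call:
{"method": "move_arm", "body": {
  "commands": [
    {"dp": [0,0,0.05],"turn": [0,0,0],"fingers": 4.0},
    {"dp": [0,0,0.05],"turn": [0,0,0],"fingers": 4.0},
    {"dp": [0,0,0],"turn": [0,0,0],"fingers": 4.0},
    {"dp": [0,0,0],"turn": [0,0,0],"fingers": 4.0}
  ]
}}

```text
t: 14.75
tool_pos: [453.5, 331.3, 4.5]
eef_rot: [0.015, 1.0, -0.0, -0.0]
force: [0.2, 0.9, -0.5]
opening: 0.57
grasp_force: 30.0
```

Call:
{"method": "move_arm", "body": {
  "commands": [
    {"dp": [0,0,0.05],"turn": [0,0,0],"fingers": 4.0},
    {"dp": [0,0,0.05],"turn": [0,0,0],"fingers": 4.0},
    {"dp": [0,0,0],"turn": [0,0,0],"fingers": 4.0},
    {"dp": [0,0,0],"turn": [0,0,0],"fingers": 4.0}
  ]
}}

```text
t: 15.15
tool_pos: [453.6, 331.4, 4.4]
eef_rot: [0.015, 1.0, -0.0, -0.0]
force: [-3.9, -1.9, 6.4]
opening: 0.564
grasp_force: 33.9
```

Fingertips touch the mat, with the plate about 1.8 mm above it. I'll tip it slightly so the far end rests first, then release.

Call:
{"method": "move_arm", "body": {
  "commands": [
    {"dp": [0,0,-0.1],"turn": [0,1.0,0],"fingers": 4.0},
    {"dp": [0,0,0],"turn": [0,0.8,0],"fingers": 4.0},
    {"dp": [0,0,0],"turn": [0,0,0],"fingers": 4.0},
    {"dp": [0,0,0],"turn": [0,0,0],"fingers": 4.0}
  ]
}}

```text
t: 15.55
tool_pos: [454.1, 331.5, 4.6]
eef_rot: [0.016, 1.0, 0.0, -0.015]
force: [0.6, -0.1, 0.3]
opening: 0.565
grasp_force: 30.5
```

Light contact. Release and retreat upward.

Call:
{"method": "move_arm", "body": {
  "commands": [
    {"dp": [0,0,0],"turn": [0,0,0],"fingers": 5.2},
    {"dp": [0,0,0],"turn": [0,0,0],"fingers": 5.5},
    {"dp": [0,0,0],"turn": [0,0,0],"fingers": 6.5},
    {"dp": [0,0,0],"turn": [0,0,0],"fingers": 7.5},
    {"dp": [0,0,0],"turn": [0,0,0],"fingers": 8.0},
    {"dp": [0,0,0],"turn": [0,0,0],"fingers": 8.0},
    {"dp": [0,0,0],"turn": [0,0,0],"fingers": 8.0},
    {"dp": [0,0,-0.5],"turn": [0,0,0],"fingers": 8.0},
    {"dp": [0,0,-2],"turn": [0,0,0],"fingers": 8.0},
    {"dp": [0,0,-4],"turn": [0,0,0],"fingers": 8.0},
    {"dp": [0,0,-4],"turn": [0,0,0],"fingers": 8.0},
    {"dp": [3,0,-4],"turn": [0,0,0],"fingers": 8.0},
    {"dp": [4,0,-2],"turn": [0,0,0],"fingers": 8.0},
    {"dp": [3,0,0],"turn": [0,0,0],"fingers": 8.0},
    {"dp": [0,0,0],"turn": [0,0,0],"fingers": 8.0},
    {"dp": [0,0,0],"turn": [0,0,0],"fingers": 8.0}
  ]
}}

```text
t: 17.15
tool_pos: [358.6, 334.4, 172.9]
eef_rot: [0.015, 1.0, 0.0, -0.015]
force: [0.2, 0.0, 0.1]
opening: 0.922
grasp_force: 0.0
```

Run:
```python
from h import *
s=observe();print(s['t'],s['tool_pos'],s['force'],s['opening'])
c=cam('scene');print(steel(c,8,(445,205,505,265)))
cv2.imwrite('pics/fin.png',cv2.resize(c['pixels'][130:330,220:520],None,fx=2.5,fy=2.5)[:,:,::-1])
```

```text
17.15 [358.62274617 334.35431996 172.87259278] [0.19189333 0.04220622 0.06527072] 0.9219247214133681
(((492.49407958984375, 329.3554992675781), (50.8735237121582, 102.18339538574219), 88.64534759521484), [[440.79998779296875, 305.1000061035156], [543.0, 302.70001220703125], [544.2000122070312, 353.6000061035156], [442.0, 356.0]])
```

View pics/fin.png

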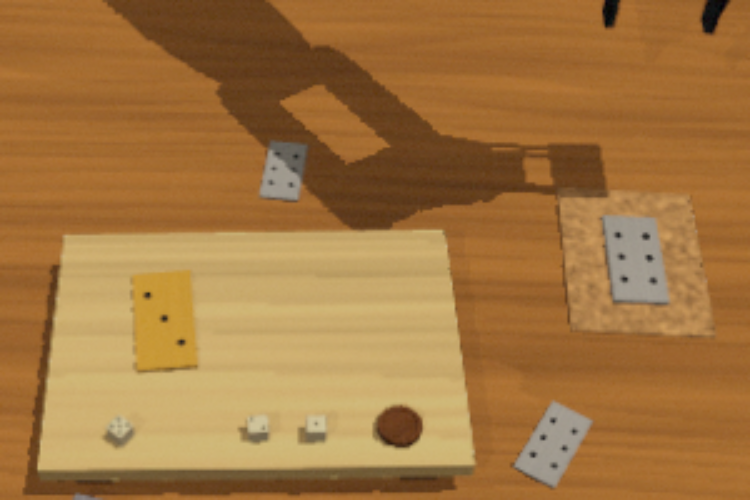

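The plate lies flat, centred on the mat at crop pixel (636,259) and aligned with it (yaw -1.4°, within 3 mm). The brass plate and the dice are untouched.

```bash
python3 -c "
from cell import ticket
print(ticket.hand_in())"
```

```text
the job is handed in; nothing more can be done
None
```

The steel template was slid about 34 mm past the slab's front edge, gripped by its free end and laid flat on the cork mat, about 3 mm from its centre with the long sides parallel. I lowered it until the fingertips touched the mat and let go with under 2 mm left to settle. The brass template was not touched, and the job was handed in at about 17 s.

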